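Load the thick gauge block into the sprung setting fixture

TASK

Set up the small slab-thickness fixture: lay the thicker of the two hardwood gauge blocks flat in its sprung tray, lengthways, then press it down with the tray as far as it goes and hold it there until the steel hook at the end has swung over the tray's rim, and let go so that the tray stays latched down. Leave the thinner block where it lies.

Things in the scene. Friction and masses are not known exactly. Their poses are not given: they have to be found in the camera images.
- thick_mid (a point): the thicker gauge block, to be loaded: plain hardwood bar, 25 mm (x) by 60 mm (y) by 25 mm high, about 30 g, loose on the bench to the robot's left; the point is its centre, half-way up, y along its length. Which of the two blocks lies nearer the robot changes
- thin_mid (a point): the thinner gauge block, to be left alone: same wood, 25 mm (x) by 60 mm (y) by only 18 mm high; the point is its centre, axes likewise
- seat (a point): centre of the pocket floor of the sprung grey metal tray on a fixed wooden base; moves with it. Tray 66 (x) by 96 (y) mm outside; pocket 50 by 80, long along y; rim 8 wide, 4 above the floor. Floor 70 mm above the bench unpressed, 48 at the bottom stop, about 53 latched. Pressing takes 4 N at first, about 10 N at the stop; let go unlatched, it springs up
- hook (a joint): angle of the latch hook, an upright steel plate 20 mm wide at the tray's -y end, up to 76 mm above the bench. 0 = open, its nose against the outside of the tray wall; 0.17 rad = closed, nose over the rim. A damped spring closes it by itself, in about one second, once the tray is down 20 mm or more; it need not be touched
Mind the look-alikes: they are no part of the job. What is shaped like the part that bears thick_mid but yellow is not meant.

How it is judged (in metres and radians):
On the way:
1. the thicker block lies in the tray, flat and lengthways, while the hook is still open (horizontal distance between thick_mid and seat below 0.016 m and z of thick_mid in the frame of seat between 0.008 and 0.017 m and angle between the y axis of thick_mid and the y axis of seat, either way round below 0.3 rad and value of joint hook below 0.06 rad), for 0.1 s.
At the end, for the whole second after the job is handed in: The thick block lies flat in the tray, centre within 16 mm of the pocket's, length within 17 degrees of the tray's; the tray is latched (pocket floor under 56 mm above the bench, hook above 0.12 rad); the thin block is within 30 mm of its start (horizontal distance between thick_mid and seat below 0.016 m and z of thick_mid in the frame of seat between 0.009 and 0.016 m and angle between the y axis of thick_mid and the y axis of seat, either way round below 0.3 rad and angle between thick_mid's own z axis and vertical below 0.12 rad and height (world z) of seat below 0.056 m and value of joint hook above 0.12 rad and distance of thin_mid from where it was at the start of the episode below 0.03 m); the robot touches nothing.
It fails at once if the thinner block is moved more than 30 mm or lifted (distance of thin_mid from where it was at the start of the episode above 0.03 m).
It also fails if it takes over 32 s, if anything falls off the work surface, if the arm or the gripper's body presses on something with over 40 N, if the wrist force passes 120 N, or if a joint passes its speed limit or range.

ROBOT

A 7-joint arm with a two-finger parallel gripper is mounted at the origin on a cart in front of the work surface, level with it; the furniture and walls round the work are solid. World frame = base frame: x ahead of the robot, y to its left, z up, the work surface at z = 0. Lengths are in m, angles in degrees, forces in N, time in s.
With the tool pointing down it reaches from about 0.425 to 0.875 m from the base axis. Payload 4.7 kg.
Tool frame: the origin (TCP) lies on the mounting face of the last link; the fingertips stand 182 mm ahead of it and the grasp point (between the pads) lies 164 mm ahead of it; z points along the fingers, x is the direction in which the jaws open and shut, and the axes are right-handed (so a half turn about z gives the same grasp; the last joint's range is limited). The gripper opens to 87 mm and grips with 3 to 60 N. Pads are 19 mm wide; open, the fingers measure 117 mm over their backs; the gripper's body (75 mm by 190 mm) begins 51 mm behind the grasp point.
Start: joints at [-67.718, 18.392, -4.016, 83.108, 1.295, 78.541, -3.26], TCP at [0.238, 0.605, 0.405] pointing down, gripper open.
Joint ranges: [-163.93, 163.93], [-17.29, 119.83], [-79.2, 71.16], [3.27, 140.29], [-89.18, 269.18], [5.43, 117.66], [-154.24, 154.24]. Speed limits (degrees/s): [147.25, 147.25, 180, 180, 180, 180, 180].

INTERFACE

Orientations are given as [roll, pitch, yaw] about the fixed x, y, z axes, in that order (R = Rz(yaw) Ry(pitch) Rx(roll)).
In Python, from cell import status, cams, env, outline_of, landmark_of gives the robot as it stands. The module is installed in compiled form; this text tells all that it offers.
- The arm moves only by the tool jog_arm, never from a script. Its argument "rows" is a list of rows, each a list of 7 numbers: the closure, from 0 (fully open) to 1 (shut), then the shift along the tool's x, y, z in m, then the turn, a rotation vector about the tool's x, y, z in degrees. A call has 1 to 12 rows; each row shifts and turns the commanded pose from where the row before left it, along the tool's axes as they then stand; what a row does not reach is not made up. A row lasts 1/12 s, in which the tool goes at most 41.7 mm and 7.16 degrees, less where a joint would pass 70% of its speed; a pose out of reach is approached as far as the arm can. A call with a gripper value outside its range is refused whole. The fingers move at their own pace and stop on an object; "grip_force" is the grip in N (left out, the last holds). Time passes only in rows, so rows that do not move let the fingers close. It gives the time, the measured TCP pose, the force and the opening at its end, in the units of the state.
- status.get_obs(): the state, without advancing time (a new reading comes with each control period).
- cams.read_camera(name): name is "side" or "top"; returns (picture, depth): 480x640x3 uint8, red, green, blue; 480x640 float32, m along the optical axis (not along the pixel's ray), 0 where there is no reading.
- cams.camera_params(name): a dict with "vfov" (degrees; the focal length in pixels is half the picture's height over the tangent of half this angle, whatever the lens; pixels are square), "cx", "cy" (the principal point, pixels), "eye" and "attitude" of the camera in the world. Camera axes: x right, y up, looking along -z (the intrinsics and any distortion apply to the point x, -y, -z); pixel columns grow to the right and rows downward; lengths in m; the calibration is good to about 2 mm. A picture is of the moment at which its call begins. camera_params takes no time and is no camera call.
- env.sign_off(): hands the job in, once; it reports no verdict.
Trained networks look in the newest picture that a camera, given by its name, has taken for a name from the list of things; names that differ only in an ending like _2 or _b are one class to them, and where a whole thing is asked for, a point or a joint stands for the part that bears it (a point fixed in the world has none). Each returns a list of dicts, best first, with "conf" (0 to 1); they miss things now and then, are a little off and sometimes report something else, mostly with a low value. They report only what shows in the picture. A call takes as long as a camera call. They do not tell look-alikes from the thing itself.
- outline_of(camera, name): "pixels" (480x640 bool, what is visible of it) and "box" ([left, top, right, bottom] in pixels, round what is visible of it).
- landmark_of(camera, name): "position" ([row, column] in pixels: a listed point, or the origin of a listed thing).
The state is a dict: "time_s": time; "qpos": joint angles; "joint_velocities": joint speeds; "effort": joint torques, N m; "tool_pos": TCP position; "tool_rot": TCP orientation; "force": force on the tool from outside, world axes, zero at the start; "wrist_torque": the same for the moment, N m; "grip_width": finger opening in m.
Only numpy, scipy, OpenCV 4.12 (cv2) and the standard library are available. Lean on these libraries where they do the work, as an engineer would, in place of code of your own. Each camera call takes 0.05 s, during which the arm holds its last target. There are 200 camera calls.

## Working session

There is one attempt and no reset: what is moved stays moved. The work goes in short steps, Python scripts to look and compute and a tool call to move; the robot and the scene stay as the last step left them, time stands still between calls to the robot, and variables do not carry over. Pictures are saved under pics/ and viewed, about 8 in all and at most 12, crops included, and the job is handed in when it is done.

Besides the shell and the picture viewer there is one more tool, called after ">>>" as name(argument=value, ...) on one line, values as JSON. jog_arm: Moves the arm, as the interface text tells. Its arguments: {"type":"object","properties":{"rows":{"type":"array"},"grip_force":{"type":"number"}},"required":["rows"]}

```bash
mkdir -p pics
cat > h.py <<'E'
import numpy as np, cv2
from cell import status, cams, env, outline_of, landmark_of
from scipy.spatial.transform import Rotation as R
def cam(n):
    p=cams.camera_params(n); return p
def rot(p):
    a=np.array(p["attitude"],float)
    return a if a.shape==(3,3) else (R.from_euler('xyz',a,degrees=True) if a.size==3 else R.from_quat(a)).as_matrix()
def world(p,rows,cols,d):
    f=240/np.tan(np.radians(p["vfov"])/2)
    x=(np.asarray(cols)-p["cx"])/f*d; y=(np.asarray(rows)-p["cy"])/f*d
    return np.stack([x,-y,-np.asarray(d)],-1)@rot(p).T+np.array(p["eye"])
E
python3 - <<'E'
from h import *
print(status.get_obs())
for n in("side","top"):
    print(n,cams.camera_params(n))
    im,d=cams.read_camera(n); cv2.imwrite(f"pics/{n}0.png",im[:,:,::-1]); np.save(f"{n}d.npy",d)
    p=cam(n)
    for t in("thick_mid","thin_mid","seat","hook"):
        for o in outline_of(n,t)[:4]:
            m=o["pixels"]&(d>0); r,c=np.nonzero(m)
            w=world(p,r,c,d[m]) if m.any() else np.zeros((1,3))
            print(t,"out",round(o["conf"],2),np.round(o["box"]),m.sum(),np.median(w,0).round(3),w.min(0).round(3),w.max(0).round(3))
        for o in landmark_of(n,t)[:4]: print(t,"lm",round(o["conf"],2),np.round(o["position"],1))
E
```

```text
{'time_s': 0.0, 'qpos': array([-67.71782706,  18.43889713,  -4.01354078,  83.172415  ,
         1.29556215,  78.54201068,  -3.26011774]), 'joint_velocities': array([-0.03293679,  0.03911603,  0.00968426, -0.04152211,  0.0388608 ,
       -0.0246637 ,  0.07459281]), 'effort': array([ 1.96997112e-04, -4.91288352e+01, -4.03869404e-01, -3.12519729e+01,
       -6.39267638e-02,  4.39667038e-02,  1.72308191e-04]), 'tool_pos': array([0.23793281, 0.60467443, 0.40368456]), 'tool_rot': array([1.79993115e+02, 1.08058850e-01, 6.85256205e+01]), 'force': array([ 0.06927047,  0.97330187, -0.10365713]), 'wrist_torque': array([-0.04563365, -0.02994681,  0.01042939]), 'grip_width': 0.08706101606464847}
side {'vfov': 46.547420923018244, 'cx': 315.79775554932843, 'cy': 242.15780846515204, 'eye': array([0.03754879, 1.13702036, 0.6034226 ]), 'attitude': array([  58.36499535,    0.34531169, -144.65703067])}
thick_mid out 0.71 [206. 299. 241. 332.] 789 [0.577 0.641 0.021] [ 0.568  0.581 -0.002] [0.624 0.667 0.027]
thick_mid out 0.64 [343. 257. 368. 279.] 501 [0.475 0.399 0.021] [ 0.465  0.36  -0.   ] [0.496 0.421 0.027]
thick_mid lm 0.74 [270.7 357.1]
thick_mid lm 0.67 [313.  226.6]
thin_mid out 0.6 [294. 242. 317. 266.] 350 [0.579 0.41  0.016] [ 0.561  0.369 -0.002] [0.605 0.433 0.02 ]
thin_mid lm 0.89 [253.5 308.8]
seat out 0.69 [341. 182. 389. 214.] 638 [0.578 0.23  0.069] [ 0.307  0.059 -0.002] [0.678 0.678 0.333]
seat out 0.35 [342. 256. 369. 284.] 527 [0.475 0.398 0.021] [ 0.465  0.34  -0.002] [0.514 0.421 0.027]
seat lm 0.81 [193.9 364.7]Traceback (most recent call last):
  File "<stdin>", line 12, in <module>
ValueError: it knows: seat, thick_mid, thin_mid
```

Run:
```python
from h import *
for n in("top",):
    print(n,cams.camera_params(n))
    im,d=cams.read_camera(n); cv2.imwrite(f"pics/{n}0.png",im[:,:,::-1]); np.save(f"{n}d.npy",d)
    p=cam(n)
    for t in("thick_mid","thin_mid","seat"):
        for o in outline_of(n,t)[:4]:
            m=o["pixels"]&(d>0); r,c=np.nonzero(m)
            w=world(p,r,c,d[m]) if m.any() else np.zeros((1,3))
            print(t,"out",round(o["conf"],2),np.round(o["box"]),m.sum(),np.median(w,0).round(3),w.min(0).round(3),w.max(0).round(3))
            top=w[w[:,2]>np.percentile(w[:,2],95)-.006][:,:2].astype(np.float32)
            print("   toprect",cv2.minAreaRect(top))
        for o in landmark_of(n,t)[:4]: print(t,"lm",round(o["conf"],2),np.round(o["position"],1))
```

```text
top {'vfov': 42.97001951094248, 'cx': 313.39957663433535, 'cy': 241.87661435572844, 'eye': array([0.37646673, 0.42188534, 0.95108018]), 'attitude': array([ 1.22606046e+01,  4.26156195e-02, -8.92993525e+01])}
thick_mid out 0.73 [162. 226. 205. 249.] 751 [0.582 0.628 0.024] [ 0.568  0.598 -0.004] [0.603 0.661 0.029]
   toprect ((0.583509087562561, 0.6303977966308594), (0.060742106288671494, 0.02585369348526001), 83.51325225830078)
thick_mid out 0.57 [322. 299. 358. 316.] 734 [0.478 0.385 0.024] [ 0.465  0.351 -0.004] [0.497 0.414 0.03 ]
   toprect ((0.47897276282310486, 0.384511262178421), (0.05986163020133972, 0.02527165226638317), 87.08983612060547)
thick_mid lm 0.96 [236.8 180.1]
thick_mid lm 0.67 [307.  340.2]
thick_mid lm 0.42 [246.1 455.4]
thin_mid out 0.57 [310. 227. 352. 254.] 674 [0.58  0.397 0.017] [ 0.561  0.366 -0.004] [0.605 0.427 0.023]
   toprect ((0.582185685634613, 0.3971019387245178), (0.02551255188882351, 0.06022478640079498), 19.85297203063965)
thin_mid lm 0.72 [241.4 328.8]
seat out 0.86 [420. 226. 493. 271.] 3132 [0.561 0.213 0.071] [0.529 0.163 0.01 ] [0.607 0.259 0.079]
   toprect ((0.5626097321510315, 0.21117323637008667), (0.06699056923389435, 0.09650678187608719), 0.19415254890918732)
seat out 0.49 [323. 297. 357. 314.] 697 [0.478 0.385 0.024] [ 0.465  0.353 -0.003] [0.494 0.414 0.03 ]
   toprect ((0.4789704978466034, 0.38446691632270813), (0.059772830456495285, 0.02527165226638317), 87.08983612060547)
seat lm 0.94 [247.7 455.8]
```

View pics/side0.png

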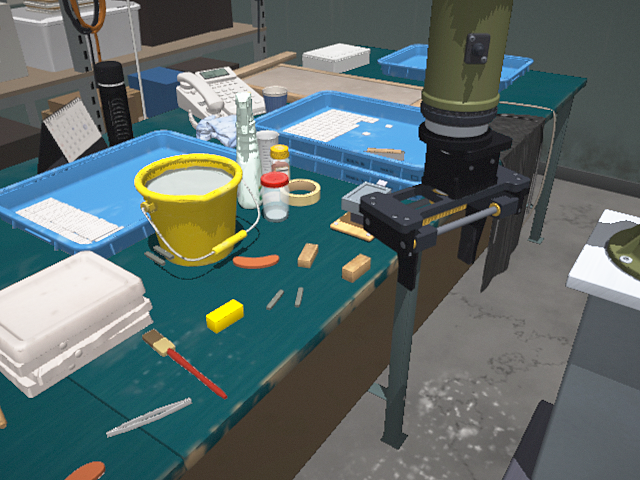

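View pics/top0.png

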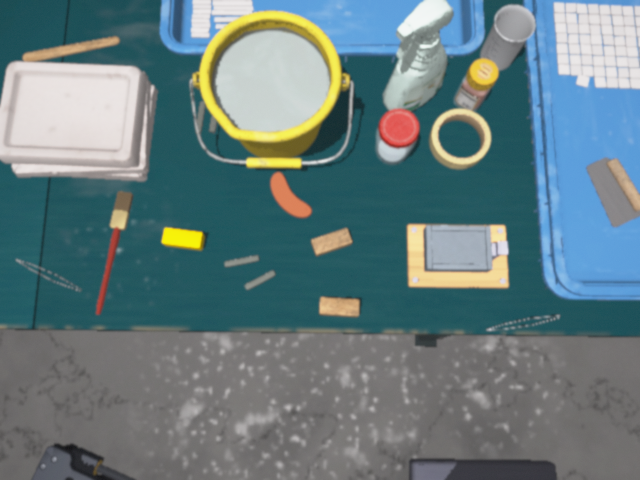

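Candidates: yellow block (183,239) is the look-alike. The wood bar at (331,241) has its top at about 18 mm, so it's the thin one. The wood bar at (340,307) has its top at about 25 mm, so it's the thick one, at roughly (0.479, 0.385). The tray is at (458,248) with the hook at (500,248). I'll check this in one crop.

Run:
```python
from h import *
a=cv2.imread("pics/side0.png")[220:300,270:390]; b=cv2.imread("pics/top0.png")[210:330,300:520]
a=cv2.resize(a,(480,320),interpolation=cv2.INTER_CUBIC); b=cv2.resize(b,(480,262),interpolation=cv2.INTER_CUBIC)
cv2.imwrite("pics/crop1.png",np.vstack([a,b]))
p=cam("top");d=np.load("topd.npy")
for r,c in((307,340),(241,331),(249,455),(232,455)): print(world(p,r,c,np.median(d[r-3:r+4,c-3:c+4])).round(4))
```

```text
[0.477  0.3834 0.0245]
[0.5811 0.3975 0.0174]
[0.5597 0.216  0.0702]
[0.5853 0.2151 0.0706]
```

View pics/crop1.png

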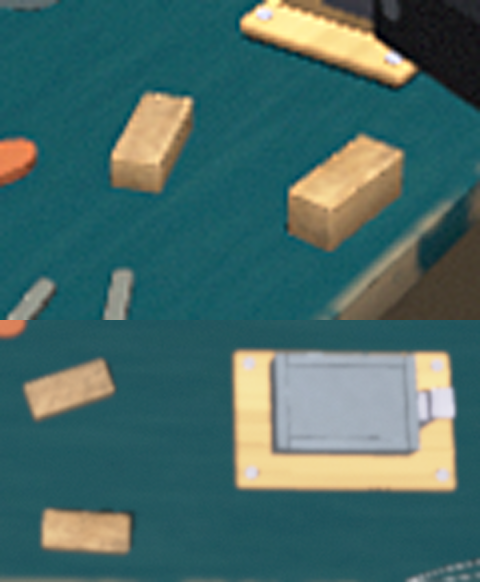

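The crop shows two bare wood bars. The near one (340,307) is visibly square in section, so it's the thick one, and the far one (331,241) is flatter. Moving above the thick one.

>>> jog_arm(rows=[[0,-0.0097,0.0254,0.012,0,0,0],[0,-0.0097,0.0254,0.012,0,0,0],[0,-0.0097,0.0254,0.012,0,0,0],[0,-0.0097,0.0254,0.012,0,0,0],[0,-0.0097,0.0254,0.012,0,0,0],[0,-0.0097,0.0254,0.012,0,0,0],[0,-0.0097,0.0254,0.012,0,0,0],[0,-0.0097,0.0254,0.012,0,0,0],[0,-0.0097,0.0254,0.012,0,0,0],[0,-0.0097,0.0254,0.012,0,0,0],[0,-0.0097,0.0254,0.012,0,0,0],[0,-0.0097,0.0254,0.012,0,0,0]], grip_force=25)

```text
time_s: 1.75
tool_pos: [0.4799, 0.3841, 0.2605]
tool_rot: [180.0, -0.0, 68.5]
force: [-0.3, 0.8, -0.1]
grip_width: 0.087
```

>>> jog_arm(rows=[[0,0,0,0,0,0,7.15],[0,0,0,0,0,0,7.15],[0,0,0,0,0,0,7.15],[0,0,0,0,0,0,7.15],[0,0,0,0,0,0,7.15],[0,0,0,0,0,0,7.15],[0,0,0,0,0,0,7.15],[0,0,0,0,0,0,7.15],[0,0,0,0,0,0,7.15],[0,0,0,0,0,0,7.15],[0,0,0,0,0,0,0],[0,0,0,0,0,0,0]])

```text
time_s: 2.75
tool_pos: [0.4789, 0.3852, 0.2609]
tool_rot: [-180.0, -0.0, -2.8]
force: [-0.4, 0.1, 0.0]
grip_width: 0.0865
```

>>> jog_arm(rows=[[0,0,0,0.012,0,0,0],[0,0,0,0.012,0,0,0],[0,0,0,0.012,0,0,0],[0,0,0,0.012,0,0,0],[0,0,0,0.012,0,0,0],[0,0,0,0.012,0,0,0],[0,0,0,0,0,0,0],[1,0,0,0,0,0,0],[1,0,0,0,0,0,0],[1,0,0,0,0,0,0],[1,0,0,0,0,0,0],[1,0,0,0,0,0,0]])

```text
time_s: 3.75
tool_pos: [0.4793, 0.3852, 0.1896]
tool_rot: [-179.9, -0.1, -3.0]
force: [0.3, 0.1, 0.4]
grip_width: 0.0611
```

>>> jog_arm(rows=[[1,0,0,0,0,0,0],[1,0,0,0,0,0,0],[1,0,0,0,0,0,0],[1,0,0,0,0,0,0]])

```text
time_s: 4.08
tool_pos: [0.479, 0.385, 0.1889]
tool_rot: [-180.0, -0.0, -3.0]
force: [0.6, 0.0, 0.2]
grip_width: 0.0351
```

>>> jog_arm(rows=[[1,0,0,0,0,0,0],[1,0,0,0,0,0,0],[1,0,0,0,0,0,0],[1,0,0,0,0,0,0],[1,0,0,-0.02,0,0,0],[1,0,0,-0.02,0,0,0],[1,0,0,-0.02,0,0,0],[1,0,0,-0.02,0,0,0],[1,0,0,-0.02,0,0,0],[1,0,0,-0.02,0,0,0],[1,0,0,0,0,0,0],[1,0,0,0,0,0,0]])

```text
time_s: 5.08
tool_pos: [0.4793, 0.3852, 0.3099]
tool_rot: [-179.9, -0.1, -3.0]
force: [0.0, -0.3, -1.0]
grip_width: 0.0245
```

Run:
```python
from h import *
im,d=cams.read_camera("side"); cv2.imwrite("pics/side1.png",cv2.resize(im[130:330,230:470,::-1],(720,600)))
print(status.get_obs()["grip_width"])
p=cam("side")
for t in("thick_mid",):
    for o in outline_of("side",t)[:4]:
        m=o["pixels"]&(d>0); r,c=np.nonzero(m); w=world(p,r,c,d[m]); print(o["conf"],np.median(w,0),np.percentile(w,3,0),np.percentile(w,97,0))
```

```text
0.024536030195305997
0.82 [0.57689045 0.64070411 0.02130259] [0.56958739 0.60816418 0.00122515] [0.59741426 0.66491189 0.02591829]
0.67 [0.48137161 0.41176904 0.14130573] [0.47050334 0.37881647 0.12376254] [0.4950911  0.41999919 0.14644219]
```

View pics/side1.png

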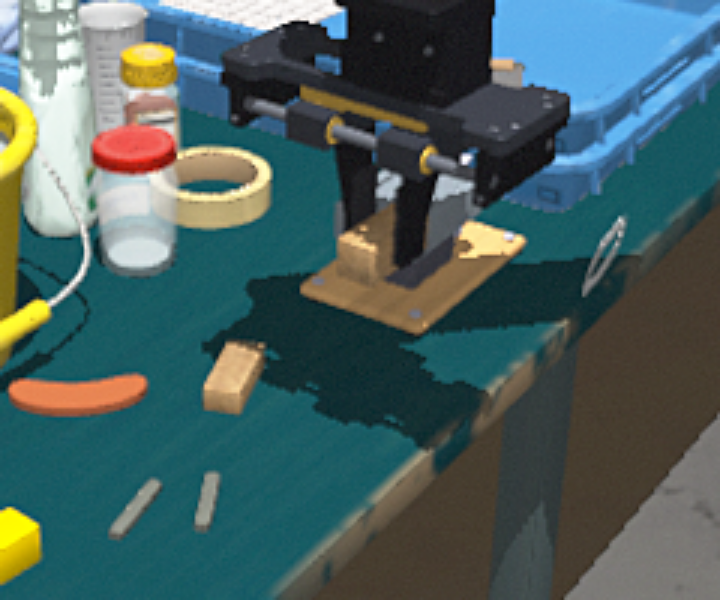

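Grasp is good: the width is 24.5 mm, the block hangs level, and the thin block is undisturbed. Moving over the tray.

>>> jog_arm(rows=[[1,0.0116,0.0211,0,0,0,0],[1,0.0116,0.0211,0,0,0,0],[1,0.0116,0.0211,0,0,0,0],[1,0.0116,0.0211,0,0,0,0],[1,0.0116,0.0211,0,0,0,0],[1,0.0116,0.0211,0,0,0,0],[1,0.0116,0.0211,0,0,0,0],[1,0.0116,0.0211,0,0,0,0],[1,0,0,0,0,0,-3.2],[1,0,0,0.018,0,0,0],[1,0,0,0.018,0,0,0],[1,0,0,0,0,0,0]])

```text
time_s: 6.18
tool_pos: [0.5609, 0.2108, 0.2677]
tool_rot: [179.8, 0.5, 0.2]
force: [-1.2, -0.3, -0.9]
grip_width: 0.0248
```

Run:
```python
from h import *
im,d=cams.read_camera("side"); cv2.imwrite("pics/side2.png",cv2.resize(im[150:250,320:440,::-1],(720,600)))
print(status.get_obs()["tool_pos"])
p=cam("side")
for t in("thick_mid","seat"):
    for o in outline_of("side",t)[:3]:
        m=o["pixels"]&(d>0); r,c=np.nonzero(m); w=world(p,r,c,d[m]); print(t,o["conf"],np.median(w,0),np.percentile(w,3,0),np.percentile(w,97,0))
```

```text
[0.56150615 0.2111105  0.26943837]
thick_mid 0.65 [0.56007278 0.23914249 0.09903354] [0.54926024 0.20361447 0.08153186] [0.57151817 0.24544493 0.10368905]
thick_mid 0.65 [0.57665357 0.64034634 0.02085327] [5.69811169e-01 6.08562920e-01 2.61100525e-04] [0.59818806 0.66461972 0.02594028]
seat 0.55 [0.54989981 0.24174629 0.06699386] [0.53135038 0.171494   0.04395841] [0.59659418 0.26446029 0.07386969]
```

View pics/side2.png

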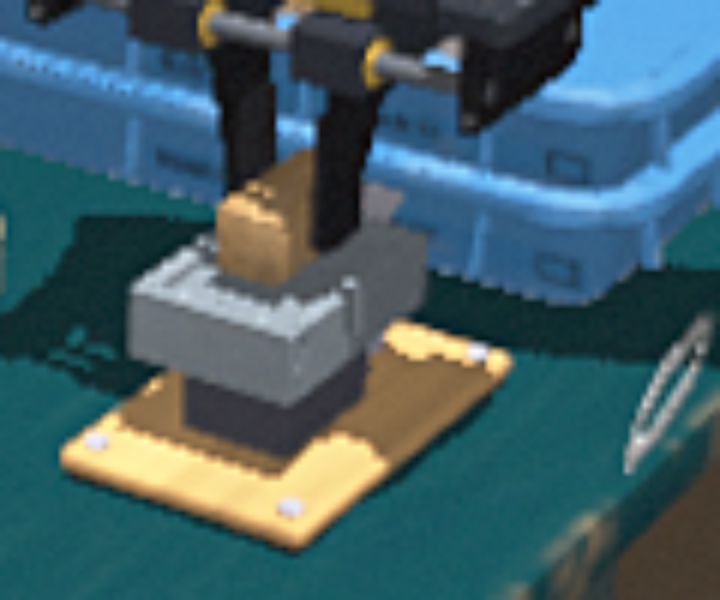

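The block is centred over the pocket and aligned. Lowering it and releasing.

>>> jog_arm(rows=[[1,0,0,0.005,0,0,0],[1,0,0,0.005,0,0,0],[1,0,0,0.003,0,0,0],[1,0,0,0,0,0,0],[1,0,0,0,0,0,0],[1,0,0,0,0,0,0]])

```text
time_s: 6.83
tool_pos: [0.563, 0.2116, 0.26]
tool_rot: [-180.0, -0.0, 0.2]
force: [0.8, 1.5, -0.7]
grip_width: 0.025
```

>>> jog_arm(rows=[[1,0,0,0.001,0,0,0],[1,0,0,0,0,0,0],[0.3,0,0,0,0,0,0],[0.3,0,0,0,0,0,0],[0.3,0,0,0,0,0,0],[0.3,0,0,0,0,0,0],[0.3,0,0,0,0,0,0],[0.3,0,0,0,0,0,0],[0.3,0,0,-0.02,0,0,0],[0.3,0,0,-0.02,0,0,0],[0.3,0,0,-0.02,0,0,0],[1,0,0,0,0,0,0]])

```text
time_s: 7.83
tool_pos: [0.5644, 0.2118, 0.3232]
tool_rot: [-179.8, -0.4, 0.2]
force: [0.8, -0.1, 0.2]
grip_width: 0.0588
```

Run:
```python
from h import *
im,d=cams.read_camera("side"); cv2.imwrite("pics/side3.png",cv2.resize(im[150:250,320:440,::-1],(720,600)))
print(status.get_obs()["tool_pos"])
p=cam("side")
for t in("thick_mid","seat"):
    for o in outline_of("side",t)[:3]:
        m=o["pixels"]&(d>0); r,c=np.nonzero(m); w=world(p,r,c,d[m]); print(t,o["conf"],np.median(w,0),np.percentile(w,3,0),np.percentile(w,97,0))
```

```text
[0.56381367 0.21176064 0.32118794]
thick_mid 0.91 [0.55784527 0.22566583 0.08883893] [0.5526391  0.190591   0.07197348] [0.57480741 0.24652394 0.0950964 ]
thick_mid 0.62 [0.57656435 0.64090278 0.02163188] [0.56969342 0.60886816 0.00188397] [0.59645214 0.66475404 0.02585156]
seat 0.96 [0.54839933 0.24528857 0.06635999] [0.53119743 0.16985905 0.04436248] [0.59466686 0.26482586 0.07392737]
```

View pics/side3.png

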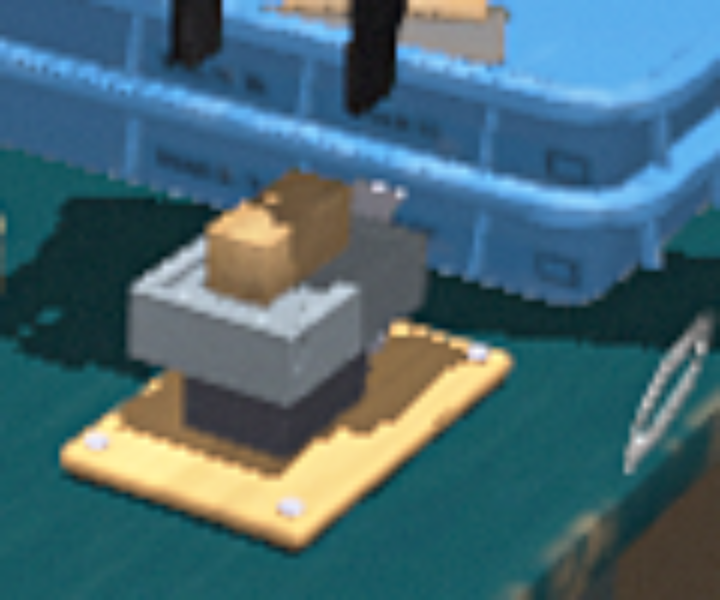

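The block lies flat in the pocket with its top at 95 mm, and the hook is open. Next: close the fingers and press on the block top.

>>> jog_arm(rows=[[1,0,0,0,0,0,0],[1,0,0,0,0,0,0],[1,0,0,0,0,0,0],[1,0,0,0,0,0,0],[1,0,0,0,0,0,0],[1,0,0,0,0,0,0],[1,0,0,0,0,0,0],[1,0,0,0.01,0,0,0],[1,0,0,0.01,0,0,0],[1,0,0,0.01,0,0,0],[1,0,0,0,0,0,0],[1,0,0,0,0,0,0]])

```text
time_s: 8.98
tool_pos: [0.5624, 0.2115, 0.2873]
tool_rot: [179.9, 0.1, 0.2]
force: [-0.1, -0.0, 0.4]
grip_width: 0.0005
```

>>> jog_arm(rows=[[1,0,0,0.004,0,0,0],[1,0,0,0.004,0,0,0],[1,0,0,0.003,0,0,0],[1,0,0,0.003,0,0,0],[1,0,0,0.003,0,0,0],[1,0,0,0.003,0,0,0],[1,0,0,0,0,0,0],[1,0,0,0,0,0,0]])

```text
time_s: 9.65
tool_pos: [0.563, 0.2116, 0.2693]
tool_rot: [-180.0, -0.0, 0.2]
force: [-2.3, -0.3, 4.0]
grip_width: 0.0005
```

>>> jog_arm(rows=[[1,0,0,0.003,0,0,0],[1,0,0,0.003,0,0,0],[1,0,0,0.003,0,0,0],[1,0,0,0.003,0,0,0],[1,0,0,0.0015,0,0,0],[1,0,0,0,0,0,0],[1,0,0,0,0,0,0],[1,0,0,0,0,0,0]])

```text
time_s: 10.32
tool_pos: [0.5631, 0.2116, 0.2565]
tool_rot: [-180.0, -0.0, 0.2]
force: [-2.5, -1.1, 7.4]
grip_width: 0.0002
```

Almost at the stop. I'll press slightly further, then hold while the hook swings.

>>> jog_arm(rows=[[1,0,0,0.001,0,0,0],[1,0,0,0.001,0,0,0],[1,0,0,0,0,0,0],[1,0,0,0,0,0,0]])

```text
time_s: 10.65
tool_pos: [0.5632, 0.2115, 0.2556]
tool_rot: [-179.9, -0.0, 0.2]
force: [-5.2, -2.6, 14.9]
grip_width: 0.0005
```

>>> jog_arm(rows=[[1,0,0,0.0005,0,0,0],[1,0,0,0,0,0,0],[1,0,0,0,0,0,0],[1,0,0,0,0,0,0],[1,0,0,0,0,0,0],[1,0,0,0,0,0,0],[1,0,0,0,0,0,0],[1,0,0,0,0,0,0],[1,0,0,0,0,0,0],[1,0,0,0,0,0,0],[1,0,0,0,0,0,0],[1,0,0,0,0,0,0]])

```text
time_s: 11.65
tool_pos: [0.5632, 0.2115, 0.2556]
tool_rot: [-179.9, -0.0, 0.2]
force: [-6.0, -2.6, 17.2]
grip_width: 0.0005
```

>>> jog_arm(rows=[[1,0,0,0,0,0,0],[1,0,0,0,0,0,0],[1,0,0,0,0,0,0],[1,0,0,0,0,0,0],[1,0,0,0,0,0,0],[1,0,0,0,0,0,0],[1,0,0,0,0,0,0],[1,0,0,0,0,0,0],[1,0,0,0,0,0,0],[1,0,0,0,0,0,0],[1,0,0,0,0,0,0],[1,0,0,0,0,0,0]])

```text
time_s: 12.65
tool_pos: [0.5632, 0.2115, 0.2556]
tool_rot: [-179.9, -0.0, 0.2]
force: [-6.1, -1.6, 17.4]
grip_width: 0.0004
```

The tray is at the stop: tips at 73.6 mm, 17 N, held for 2 s. Letting go now.

>>> jog_arm(rows=[[1,0,0,0,0,0,0],[1,0,0,0,0,0,0],[1,0,0,0,0,0,0],[1,0,0,-0.003,0,0,0],[1,0,0,-0.003,0,0,0],[1,0,0,-0.004,0,0,0],[1,0,0,-0.01,0,0,0],[1,0,0,-0.025,0,0,0],[1,0,0,-0.035,0,0,0],[1,0,0,-0.03,0,0,0],[1,0,0,0,0,0,0],[1,0,0,0,0,0,0]])

```text
time_s: 13.65
tool_pos: [0.5636, 0.2117, 0.3653]
tool_rot: [-179.9, -0.2, 0.2]
force: [-0.0, 0.0, -1.6]
grip_width: 0.0005
```

Run:
```python
from h import *
for n in("side","top"):
    im,d=cams.read_camera(n); cv2.imwrite(f"pics/{n}4.png",im[:,:,::-1])
    if n=="side": cv2.imwrite("pics/side4.png",cv2.resize(im[150:250,320:440,::-1],(720,600)))
    p=cam(n)
    for t in("thick_mid","thin_mid","seat"):
        for o in outline_of(n,t)[:3]:
            m=o["pixels"]&(d>0); r,c=np.nonzero(m); w=world(p,r,c,d[m]); top=w[w[:,2]>np.percentile(w[:,2],95)-.006][:,:2].astype(np.float32)
            print(n,t,round(o["conf"],2),np.median(w,0).round(3),np.percentile(w,3,0).round(3),np.percentile(w,97,0).round(3),cv2.minAreaRect(top))
```

```text
side thick_mid 0.94 [0.577 0.641 0.021] [0.57  0.608 0.   ] [0.598 0.665 0.026] ((0.5841906070709229, 0.634833812713623), (0.05985955521464348, 0.028385525569319725), 81.24686431884766)
side thick_mid 0.83 [0.559 0.227 0.072] [0.553 0.189 0.053] [0.577 0.247 0.078] ((0.5653507709503174, 0.21668371558189392), (0.027437658980488777, 0.06260625272989273), 1.5585553646087646)
side thin_mid 0.27 [0.561 0.164 0.071] [0.555 0.156 0.056] [0.574 0.176 0.078] ((0.5638065338134766, 0.171890988945961), (0.019932415336370468, 0.03499028831720352), 0.5364464521408081)
side seat 0.56 [0.546 0.248 0.05 ] [0.531 0.176 0.032] [0.592 0.265 0.057] ((0.5625452399253845, 0.21807299554347992), (0.09640588611364365, 0.06481364369392395), 88.70197296142578)
top thick_mid 0.97 [0.561 0.22  0.077] [0.551 0.197 0.057] [0.575 0.241 0.08 ] ((0.5598188638687134, 0.22643828392028809), (0.03814324736595154, 0.06186104565858841), 23.74413299560547)
top thick_mid 0.96 [0.582 0.628 0.024] [0.569 0.601 0.009] [0.596 0.658 0.027] ((0.5832332968711853, 0.6303049325942993), (0.06006838381290436, 0.0252519678324461), 82.76264190673828)
top thin_mid 0.93 [0.581 0.397 0.017] [0.564 0.369 0.003] [0.598 0.424 0.021] ((0.582190990447998, 0.3968665301799774), (0.02556811273097992, 0.06027799844741821), 19.213035583496094)
top seat 0.88 [0.55  0.235 0.054] [0.53  0.178 0.034] [0.593 0.259 0.059] ((0.5625776648521423, 0.2162342071533203), (0.08633801341056824, 0.06586354970932007), 89.8149185180664)
```

View pics/side4.png

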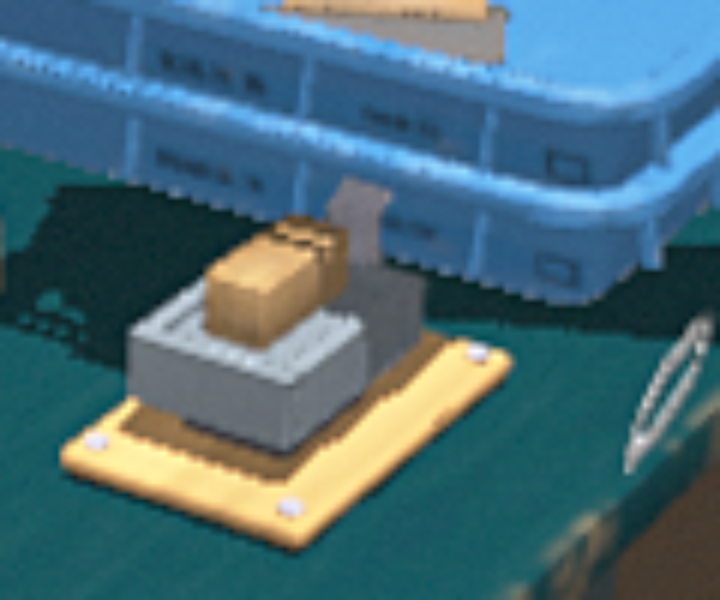

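The tray is latched: block top at 78 mm, so the floor is at about 53 mm, and the hook is over the rim. The thin block hasn't moved and the arm is clear.

```bash
python3 -c "
from cell import env
print(env.sign_off())"
```

```text
the job is handed in; nothing more can be done
None
```

The thick block is loaded flat and lengthways in the tray, the tray is latched down, and I handed the job in at about 14 s. I pressed the tray to its stop with the closed fingertips at about 17 N, held it there for over 2 s, then lifted clear.

**Checks before handing in:**
- **Latch:** the block's top was at 78 mm, which puts the pocket floor at about 53 mm. The picture shows the hook over the rim. The hook angle itself was not measured.
- **Block in tray:** the side camera puts it within about 3 mm of the pocket centre and 1 to 3° of the tray's length.
- **Thin block:** it moved less than 1 mm by the top camera.
- **Arm:** the gripper was well above everything, touching nothing.

**Checks that disagreed:**
- In the last top view the gripper seems to have partly hidden the block. Its rectangle there came out too wide (38 mm) and turned by 24°, so I relied on the side view.
- The networks also took the hook or block end for the thin block (confidence 0.27) and the yellow look-alike for the thick one. I discarded both.

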